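# Feel for the empty tray cell, then put the paint pot away

### The arm

A 6-joint arm with a two-finger parallel gripper is mounted at the origin on the work surface. World frame = base frame: x ahead of the robot, y to its left, z up, the work surface at z = 0. Lengths are in m, angles in rad, forces in N, time in s.
With the tool pointing down it reaches from about 0.3 to 0.825 m from the base axis. Payload 5.4 kg.
Tool frame: the origin (TCP) lies midway between the tips of the shut fingers; the grasp point (between the pads) lies 19 mm behind it; y points along the fingers, z is the direction in which the jaws open and shut, and the axes are right-handed (so a half turn about y gives the same grasp; the last joint's range is limited). The gripper opens to 92 mm and grips with 3 to 60 N. Pads are 20 mm wide; open, the fingers measure 128 mm over their backs; the gripper's body (75 mm by 189 mm) begins 69 mm behind the grasp point.
Start: joints at [0.956, 0.158, 1.597, -0, 1.386, -0.21], TCP at [0.226, 0.529, 0.215] pointing down, gripper open.
Joint ranges: [-2.91, 2.91], [-0.94, 2.29], [0.18, 2.7], [-1.29, 4.43], [0.17, 2.64], [-3, 3]. Speed limits (rad/s): [2.57, 2.57, 3.14, 3.14, 3.14, 3.14].

### API

Orientations are given as a unit quaternion [w, x, y, z].
In Python, from station import robot gives the robot as it stands. The module is installed in compiled form; this text tells all that it offers.
- The arm moves only by the tool send_rows, never from a script. Its argument "commands" is a list of rows, each an object of numbers: "tx", "ty", "tz": the shift along the world's x, y, z in m; "wx", "wy", "wz": the turn, a rotation vector about the world's x, y, z in degrees; "grip": the closure in counts, from 0 (fully open) to 255 (shut). A call has 1 to 8 rows; each row is the pose to reach, as a shift and turn from the pose commanded when the call began; what a row does not reach only later rows make up. A row lasts 1/10 s, in which the tool goes at most 50 mm and 8.59 degrees, less where a joint would pass 70% of its speed; a pose out of reach is approached as far as the arm can. A call with a gripper value outside its range is refused whole. The fingers move at their own pace and stop on an object; the grip force is fixed at half the most. Time passes only in rows, so rows that repeat a pose let the fingers close. It gives the time, the measured TCP pose, the force and the opening at its end, in the units of the state.
- robot.get_state(): the state, without advancing time (a new reading comes with each control period).
- robot.camera(name): name is "scene" or "top" or "wrist"; returns a dict with "frame" (400x640x3 uint8, blue, green, red), "fx", "fy", "cx", "cy" (pixels), "k1" (the pictures are not rectified: a ray, as slopes to the right and down, at radius r is drawn at 1 + k1 r^2 times it, then the intrinsics apply), "R" (3x3) and "t" (3): a world point X has camera coordinates R X + t. Camera axes: x right, y down, z forward; pixel columns grow to the right and rows downward; lengths in m; the calibration is good to about 2 mm. A picture is of the moment at which its call begins. There is no depth.
- robot.sign_off(): hands the job in, once; it reports no verdict.
Trained networks look in a picture, given as the dict that the camera call returned (one of the last four; its "shot" number tells which), for a name from the list of things; names that differ only in an ending like _2 or _b are one class to them, and where a whole thing is asked for, a point or a joint stands for the part that bears it (a point fixed in the world has none). Each returns a list of dicts, best first, with "score" (0 to 1); they miss things now and then, are a little off and sometimes report something else, mostly with a low value. They report only what shows in the picture. A call takes as long as a camera call. They do not tell look-alikes from the thing itself.
- robot.outline_of(picture, label): "pixels" (400x640 bool, what is visible of it) and "rect" ([left, top, right, bottom] in pixels, round what is visible of it).
- robot.landmark_of(picture, label): "point" ([column, row] in pixels: a listed point, or the origin of a listed thing).
The state is a dict: "time": time; "qpos": joint angles; "joint_vel": joint speeds; "tau": joint torques, N m; "eef_pos": TCP position; "orientation": TCP orientation; "wrist_force": force on the tool from outside, world axes, zero at the start; "moment": the same for the moment, N m; "opening": finger opening in m.
Only numpy, scipy, OpenCV 4.12 (cv2) and the standard library are available. Lean on these libraries where they do the work, as an engineer would, in place of code of your own. Each camera call takes 0.05 s, during which the arm holds its last target. There are 200 camera calls.

### The job

Put away the squat lidded paint pot that was left out on the bench: it goes in the one truly empty cell of the divided plywood tray (the cell with the low roll of tape is taken; do not shift the roll). First, before moving the pot, feel with the closed, empty fingertips down on that cell's cork floor that it is free; then stand the pot upright in the same cell, lowering it right to the floor before letting go.

Things in the scene. Friction and masses are not known exactly. Their poses are not given: they have to be found in the camera images.
- tray: Fixed plywood tray 184 x 274 mm, 26 mm high; 2 cells (along x) by 3 (along y), 90 mm pitch, walls 4 mm: cells 86 mm square, cork floors 8 mm above the bench. Four hold paint pots like the loose one (tops 74 mm above the bench), one a roll of tape, one is empty. Origin: centre of the underside, x and y along its sides; cell centres at x = -45, 45 and y = -90, 0, 90 mm.
- pad: Cork floor of the empty cell, same cork as in the others: rigid, fixed, 84 x 84 x 4 mm. Origin: centre of its underside, 5 mm above the bench, in the middle of the cell; its top, on which the pot will stand, is 9 mm above the bench, 17 mm below the wall tops. Axes as the tray's.
- pot_mid (a point): The pot to put away, the only such one outside the tray; a slim tint bottle, open cup and cork block stand near it (25 mm free around it, none over 80 mm high). Rigid white cylinder with grey lid of the same width, 46 mm across, 66 mm high, 0.08 to 0.17 kg. Point: its centre, 33 mm above its foot; z up. Gripped 50 mm above the foot, the fingers stay clear of the cell walls.
- roll_mid (a point): Low roll of masking tape lying flat in another cell, pale, 64 mm outside and 44 mm inside diameter, 22 mm high: not to be shifted. This point is its centre, 11 mm above the cork.
Things that resemble listed ones, but are neither listed nor needed, are in the scene too. Leave any purple or turquoise look-alike of the part that bears pot_mid alone.

How it is judged:
By the outcome, as a careful person would: the job done as asked, in the order asked, and still so for the second after the job is handed in, with the robot touching nothing.
It also fails if it takes over 58 s, if anything falls off the work surface, if the arm or the gripper's body presses on something with over 40 N, if the wrist force passes 120 N, or if a joint passes its speed limit or range.

## Working session

There is one attempt and no reset: what is moved stays moved. The work goes in short steps, Python scripts to look and compute and a tool call to move; the robot and the scene stay as the last step left them, time stands still between calls to the robot, and variables do not carry over. Pictures are saved under pics/ and viewed, about 8 in all and at most 12, crops included, and the job is handed in when it is done.

Besides the shell and the picture viewer there is one more tool, called after "Request:" as name(argument=value, ...) on one line, values as JSON. send_rows: Moves the arm, as the interface text tells. Its arguments: {"type":"object","properties":{"commands":{"type":"array","items":{"type":"object","properties":{"tx":{"type":"number"},"ty":{"type":"number"},"tz":{"type":"number"},"wx":{"type":"number"},"wy":{"type":"number"},"wz":{"type":"number"},"grip":{"type":"number"}}}}},"required":["commands"]}

```bash
mkdir -p pics
cat > h.py <<'E'
from station import robot
import numpy as np, cv2
def ray(p,uv):
    d=np.array([(uv[0]-p["cx"])/p["fx"],(uv[1]-p["cy"])/p["fy"]]);s=d.copy()
    for _ in range(20): s=d/(1+p["k1"]*(s@s))
    R=np.array(p["R"]);t=np.array(p["t"])
    return -R.T@t, R.T@np.array([s[0],s[1],1])
def at_z(p,uv,z):
    o,d=ray(p,uv); return o+d*(z-o[2])/d[2]
def proj(p,X):
    c=np.array(p["R"])@np.array(X)+np.array(p["t"]); s=c[:2]/c[2]; s=s*(1+p["k1"]*(s@s))
    return np.array([s[0]*p["fx"]+p["cx"],s[1]*p["fy"]+p["cy"]])
def tri(prs):
    A=np.zeros((3,3));b=np.zeros(3)
    for p,uv in prs:
        o,d=ray(p,uv);d=d/np.linalg.norm(d);M=np.eye(3)-np.outer(d,d);A+=M;b+=M@o
    return np.linalg.solve(A,b)
E
python3 - <<'E'
from h import *
np.set_printoptions(precision=3,suppress=True)
s=robot.get_state();print(s["eef_pos"],s["orientation"],s["wrist_force"],s["opening"])
H={"tray":0,"pad":.005,"pot_mid":.033,"roll_mid":.02}
for n in ["top","scene"]:
    p=robot.camera(n);cv2.imwrite(f"pics/{n}1.png",p["frame"])
    print(n,-np.array(p["R"]).T@np.array(p["t"]))
    for l in H:
        for r in robot.landmark_of(p,l)[:7]: print(l,round(r["score"],2),np.array(r["point"]),at_z(p,r["point"],H[l]))
E
```

```text
[0.226 0.528 0.214] [-0.692  0.693 -0.142  0.142] [-0.994  0.693 -1.291] 0.09141977133991513
top [0.523 0.033 0.751]
tray 0.81 [420.2 203.5] [ 0.544 -0.165  0.   ]
tray 0.21 [242.9 179.5] [0.585 0.184 0.   ]
pad 0.63 [372.9 179.9] [ 0.588 -0.07   0.005]
pot_mid 0.88 [226.1 130.6] [0.675 0.211 0.033]
pot_mid 0.88 [175.8 132.7] [0.669 0.306 0.033]
pot_mid 0.63 [244.  178.2] [0.585 0.175 0.033]
scene [ 1.008 -0.299  0.838]
tray 0.62 [245.5 246.9] [ 0.544 -0.165  0.   ]
pad 0.93 [288.4 242.1] [ 0.593 -0.076  0.005]
pad 0.29 [370.7 186.8] [0.576 0.19  0.005]
pot_mid 0.95 [371.6 183.9] [0.585 0.181 0.033]
pot_mid 0.71 [429.8 186.4] [0.675 0.299 0.033]
pot_mid 0.57 [405.8 205.5] [0.684 0.208 0.033]
roll_mid 0.75 [255.5 256.8] [ 0.59  -0.162  0.02 ]
```

View pics/top1.png

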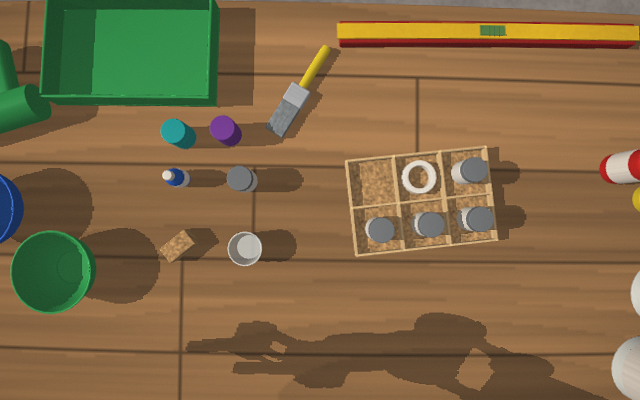

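View pics/scene1.png

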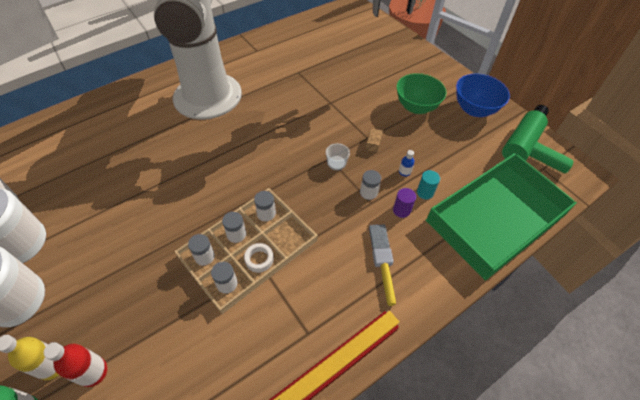

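Candidates for the pot, in top-view pixels:
- Grey-lidded white cylinder at (242,178). This is my choice by the description.
- Purple look-alike at (226,131) and turquoise look-alike at (176,133). Both must be left alone.
- Tint bottle at (175,178) and cup at (245,248).
- Four stored pots in the tray: (380,230), (429,224), (478,219) and (470,170).

The empty cell is at (377,182), and the roll is at (419,177).

Run:
```python
from h import *
from scipy.optimize import least_squares
from scipy.spatial.transform import Rotation as Ro
np.set_printoptions(precision=4,suppress=True)
T=robot.camera("top");S=robot.camera("scene")
# tray corners at wall top, clicked in top
px=np.array([[346.5,160],[486.5,147],[498,240],[356,256]])
w=np.array([at_z(T,u,.026)[:2] for u in px]);print(w)
loc=np.array([[92,137],[92,-137],[-92,-137],[-92,137]])/1000
f=lambda q:((loc@np.array([[np.cos(q[2]),np.sin(q[2])],[-np.sin(q[2]),np.cos(q[2])]])+q[:2])-w).ravel()
r=least_squares(f,[.54,-.16,0]);q=r.x;print("tray",q[:2],np.degrees(q[2]),r.fun)
c,s=np.cos(q[2]),np.sin(q[2]);R=np.array([[c,-s],[s,c]])
print("cell",q[:2]+R@[.045,.09],"roll",q[:2]+R@[.045,0])
g={}
for n,p in (("T",T),("S",S)):
    for l in ("pot_mid","pad","roll_mid"):
        for o in robot.landmark_of(p,l):
            if o["score"]>.2: print(n,l,round(o["score"],2),np.array(o["point"]),at_z(p,o["point"],.033)[:2])
    for o in robot.outline_of(p,"pot_mid"): print(n,o["rect"],round(o["score"],2))
for nm,u in (("bottle",(183,178)),("cup",(245,248)),("cork",(177,246)),("lid",(239,178)),("purple",(226,131))): print(nm,at_z(T,u,.066 if nm=="lid" else .04)[:2])
st=robot.get_state();M=Ro.from_quat(np.roll(st["orientation"],-1)).as_matrix();print(M)
a=cv2.resize(T["frame"][110:280,140:340],None,fx=3.5,fy=3.5,interpolation=2)
cv2.imwrite("pics/crop1.png",a)
```

```text
[[ 0.6234 -0.0168]
 [ 0.6534 -0.2863]
 [ 0.4753 -0.3084]
 [ 0.4422 -0.037 ]]
tray [ 0.5486 -0.1621] 6.671253285341096 [ 0.0007  0.0015  0.0025 -0.0012 -0.0022 -0.0005 -0.0009  0.0002]
cell [ 0.5828 -0.0675] roll [ 0.5933 -0.1569]
T pot_mid 0.85 [175.3 131.3] [0.672  0.3073]
T pot_mid 0.78 [243.2 178.1] [0.5853 0.1767]
T pot_mid 0.67 [228.1 128.3] [0.679  0.2075]
T pad 0.64 [371.3 177.9] [ 0.5894 -0.0634]
T roll_mid 0.7 [416.  173.8] [ 0.5985 -0.1479]
T [157.3, 119.0, 196.6, 149.6] 0.77
T [210.1, 115.3, 241.2, 144.0] 0.76
T [228.6, 166.4, 256.0, 194.8] 0.6
S pot_mid 0.97 [430.7 187. ] [0.6775 0.2994]
S pot_mid 0.76 [403.3 204.9] [0.679  0.2041]
S pot_mid 0.74 [370.  185.2] [0.5856 0.175 ]
S pad 0.68 [290.7 240.7] [ 0.6069 -0.0772]
S roll_mid 0.92 [256.8 256.7] [ 0.5985 -0.1619]
S [358.6, 171.5, 377.8, 201.2] 0.84
S [418.5, 169.7, 442.2, 204.1] 0.64
S [392.4, 189.4, 416.9, 220.4] 0.63
bottle [0.5832 0.2874]
cup [0.4557 0.1692]
cork [0.4573 0.2951]
lid [0.5825 0.1776]
purple [0.6723 0.2096]
[[ 0.9192  0.      0.3938]
 [-0.3938 -0.      0.9192]
 [ 0.     -1.     -0.    ]]
```

View pics/crop1.png

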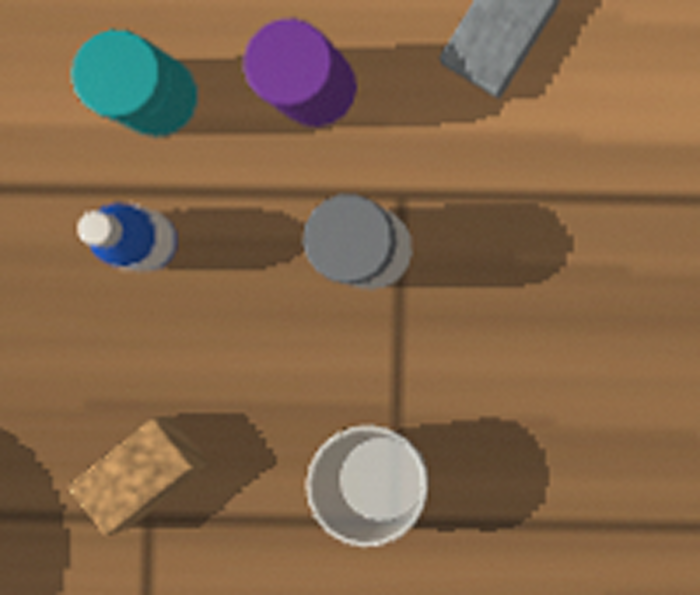

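The crop confirms the choice: a grey lid on a white body at crop (348,239), which is full-frame (239,178). The nearest neighbours are about 85 mm or more away. Next I close the fingers and travel to the empty cell.

Request:
send_rows(commands=[{"tx": 0.022, "ty": -0.037, "tz": 0, "wz": 4, "grip": 255}, {"tx": 0.045, "ty": -0.075, "wz": 8, "grip": 255}, {"tx": 0.067, "ty": -0.112, "wz": 12, "grip": 255}, {"tx": 0.09, "ty": -0.15, "wz": 16, "grip": 255}, {"tx": 0.112, "ty": -0.187, "wz": 20, "grip": 255}, {"tx": 0.135, "ty": -0.225, "wz": 24, "grip": 255}, {"tx": 0.157, "ty": -0.262, "wz": 28, "grip": 255}, {"tx": 0.18, "ty": -0.3, "wz": 30, "grip": 255}])

```text
schema error: expected keys tx, ty, tz, wx, wy, wz, grip
```

Request:
send_rows(commands=[{"tx": 0.022, "ty": -0.037, "tz": 0, "grip": 255}, {"tx": 0.045, "ty": -0.075, "grip": 255}, {"tx": 0.067, "ty": -0.112, "grip": 255}, {"tx": 0.09, "ty": -0.15, "grip": 255}, {"tx": 0.112, "ty": -0.187, "grip": 255}, {"tx": 0.135, "ty": -0.225, "grip": 255}, {"tx": 0.157, "ty": -0.262, "grip": 255}, {"tx": 0.178, "ty": -0.296, "grip": 255}])

```text
schema error: expected keys tx, ty, tz, wx, wy, wz, grip
```

Request:
send_rows(commands=[{"tx": 0, "ty": 0, "tz": 0, "grip": 255}, {"tx": 0, "grip": 255}, {"tx": 0, "grip": 255}])

```text
schema error: expected keys tx, ty, tz, wx, wy, wz, grip
```

Run:
```python
from h import *
np.set_printoptions(precision=4,suppress=True)
s=robot.get_state();print(s["time"],s["eef_pos"],s["orientation"],s["wrist_force"],s["opening"],s["qpos"])
W=robot.camera("wrist");f=W["frame"].copy()
for l,z in (("pad",.005),("roll_mid",.02),("tray",0)):
    for o in robot.landmark_of(W,l): print(l,round(o["score"],2),o["point"],at_z(W,o["point"],z))
cv2.imwrite("pics/w1.png",f)
```

```text
1.0 [0.2265 0.5285 0.2146] [-0.6927  0.6927 -0.1421  0.1421] [-0.3452 -0.2369  0.5885] 0.09205966036292841 [ 0.9559  0.1584  1.597  -0.      1.3862 -0.2101]
```

View pics/w1.png

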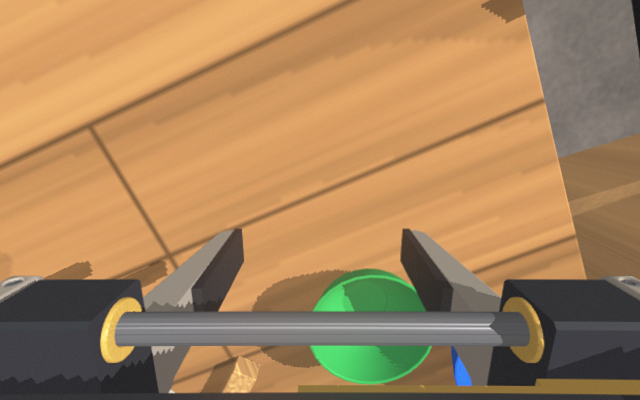

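The wrist picture shows the start pose, with the green bowl at (370,325): nothing moved because every row needs all seven keys.

Request:
send_rows(commands=[{"tx": 0.022, "ty": -0.037, "tz": 0, "wx": 0, "wy": 0, "wz": 4, "grip": 255}, {"tx": 0.045, "ty": -0.075, "tz": 0, "wx": 0, "wy": 0, "wz": 8, "grip": 255}, {"tx": 0.067, "ty": -0.112, "tz": 0, "wx": 0, "wy": 0, "wz": 12, "grip": 255}, {"tx": 0.09, "ty": -0.15, "tz": 0, "wx": 0, "wy": 0, "wz": 16, "grip": 255}, {"tx": 0.112, "ty": -0.187, "tz": 0, "wx": 0, "wy": 0, "wz": 20, "grip": 255}, {"tx": 0.135, "ty": -0.225, "tz": 0, "wx": 0, "wy": 0, "wz": 24, "grip": 255}, {"tx": 0.157, "ty": -0.262, "tz": 0, "wx": 0, "wy": 0, "wz": 28, "grip": 255}, {"tx": 0.18, "ty": -0.3, "tz": 0, "wx": 0, "wy": 0, "wz": 30, "grip": 255}])

```text
time: 2.0
eef_pos: [0.4071, 0.227, 0.2149]
orientation: [0.706, -0.706, -0.043, 0.043]
wrist_force: [0.1, -0.0, 0.8]
opening: 0.0295
```

Request:
send_rows(commands=[{"tx": 0.022, "ty": -0.037, "tz": 0, "wx": 0, "wy": 0, "wz": 0, "grip": 255}, {"tx": 0.045, "ty": -0.075, "tz": 0, "wx": 0, "wy": 0, "wz": 0, "grip": 255}, {"tx": 0.067, "ty": -0.112, "tz": 0, "wx": 0, "wy": 0, "wz": 0, "grip": 255}, {"tx": 0.09, "ty": -0.15, "tz": 0, "wx": 0, "wy": 0, "wz": 0, "grip": 255}, {"tx": 0.112, "ty": -0.187, "tz": 0, "wx": 0, "wy": 0, "wz": 0, "grip": 255}, {"tx": 0.135, "ty": -0.225, "tz": 0, "wx": 0, "wy": 0, "wz": 0, "grip": 255}, {"tx": 0.157, "ty": -0.262, "tz": 0, "wx": 0, "wy": 0, "wz": 0, "grip": 255}, {"tx": 0.178, "ty": -0.296, "tz": 0, "wx": 0, "wy": 0, "wz": 0, "grip": 255}])

```text
time: 2.8
eef_pos: [0.5852, -0.0695, 0.2146]
orientation: [-0.706, 0.706, 0.042, -0.042]
wrist_force: [0.3, -0.2, -0.1]
opening: 0.0003
```

Request:
send_rows(commands=[{"tx": 0, "ty": 0, "tz": 0, "wx": 0, "wy": 0, "wz": 0, "grip": 255}, {"tx": 0, "ty": 0, "tz": 0, "wx": 0, "wy": 0, "wz": 0, "grip": 255}])

```text
time: 3.0
eef_pos: [0.5844, -0.0678, 0.2142]
orientation: [0.706, -0.706, -0.041, 0.042]
wrist_force: [0.5, 0.7, -0.6]
opening: 0.0007
```

Run:
```python
from h import *
np.set_printoptions(precision=4,suppress=True)
s=robot.get_state();print(s["time"],s["eef_pos"],s["orientation"],s["wrist_force"],s["opening"],s["qpos"])
W=robot.camera("wrist");f=W["frame"].copy()
for l,z in (("pad",.005),("roll_mid",.02),("tray",0)):
    for o in robot.landmark_of(W,l): print(l,round(o["score"],2),o["point"],at_z(W,o["point"],z))
for X in ((.5828,-.0675),(.5933,-.1569)):cv2.circle(f,tuple(int(v) for v in proj(W,[*X,.009])),4,(0,0,255),-1)
cv2.imwrite("pics/w2.png",f)
```

```text
3.0 [ 0.5844 -0.0678  0.2142] [ 0.7062 -0.7056 -0.0412  0.0418] [ 0.5268  0.7105 -0.5738] 0.0007444883080943464 [-0.321   0.1935  1.558   0.0004  1.3911 -2.0093]
pad 0.64 [321.5, 171.7] [ 0.582  -0.0684  0.005 ]
roll_mid 0.75 [247.7, 175.4] [ 0.5937 -0.154   0.02  ]
tray 0.72 [249.5, 137.3] [ 0.5516 -0.1586  0.    ]
```

View pics/w2.png

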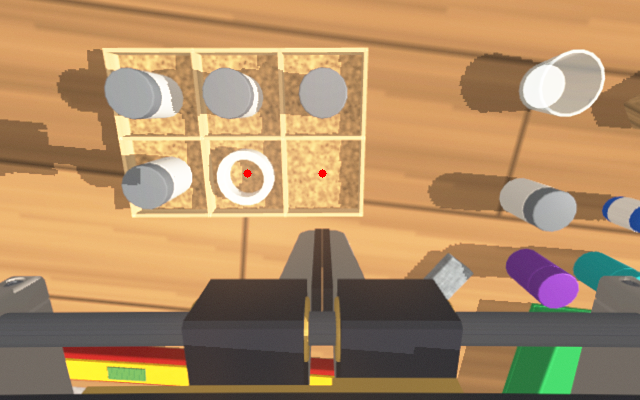

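The projected cell centre (322,173) sits in the middle of the bare cork, and the roll centre (247,173) fits the roll. The fingers are shut, so I go down to feel the floor.

Request:
send_rows(commands=[{"tx": 0, "ty": 0, "tz": -0.045, "wx": 0, "wy": 0, "wz": 0, "grip": 255}, {"tx": 0, "ty": 0, "tz": -0.09, "wx": 0, "wy": 0, "wz": 0, "grip": 255}, {"tx": 0, "ty": 0, "tz": -0.135, "wx": 0, "wy": 0, "wz": 0, "grip": 255}, {"tx": 0, "ty": 0, "tz": -0.165, "wx": 0, "wy": 0, "wz": 0, "grip": 255}, {"tx": 0, "ty": 0, "tz": -0.18, "wx": 0, "wy": 0, "wz": 0, "grip": 255}, {"tx": 0, "ty": 0, "tz": -0.19, "wx": 0, "wy": 0, "wz": 0, "grip": 255}, {"tx": 0, "ty": 0, "tz": -0.195, "wx": 0, "wy": 0, "wz": 0, "grip": 255}, {"tx": 0, "ty": 0, "tz": -0.2, "wx": 0, "wy": 0, "wz": 0, "grip": 255}])

```text
time: 4.0
eef_pos: [0.5859, -0.0678, 0.0161]
orientation: [-0.705, 0.706, 0.043, -0.041]
wrist_force: [0.1, -0.4, 0.2]
opening: 0.0003
```

Request:
send_rows(commands=[{"tx": 0, "ty": 0, "tz": -0.002, "wx": 0, "wy": 0, "wz": 0, "grip": 255}, {"tx": 0, "ty": 0, "tz": -0.004, "wx": 0, "wy": 0, "wz": 0, "grip": 255}])

```text
time: 4.2
eef_pos: [0.5853, -0.0677, 0.0115]
orientation: [-0.706, 0.706, 0.043, -0.041]
wrist_force: [-0.3, -0.3, 0.2]
opening: 0.0003
```

Request:
send_rows(commands=[{"tx": 0, "ty": 0, "tz": -0.001, "wx": 0, "wy": 0, "wz": 0, "grip": 255}, {"tx": 0, "ty": 0, "tz": -0.002, "wx": 0, "wy": 0, "wz": 0, "grip": 255}, {"tx": 0, "ty": 0, "tz": -0.002, "wx": 0, "wy": 0, "wz": 0, "grip": 255}])

```text
time: 4.5
eef_pos: [0.5848, -0.0677, 0.0094]
orientation: [-0.706, 0.706, 0.042, -0.042]
wrist_force: [-2.0, 0.2, 4.8]
opening: 0.0008
```

Request:
send_rows(commands=[{"tx": 0, "ty": 0, "tz": -0.001, "wx": 0, "wy": 0, "wz": 0, "grip": 255}, {"tx": 0, "ty": 0, "tz": -0.001, "wx": 0, "wy": 0, "wz": 0, "grip": 255}, {"tx": 0, "ty": 0, "tz": -0.001, "wx": 0, "wy": 0, "wz": 0, "grip": 255}])

```text
time: 4.8
eef_pos: [0.5849, -0.0676, 0.0094]
orientation: [-0.706, 0.706, 0.042, -0.042]
wrist_force: [-5.8, 1.9, 10.9]
opening: 0.0005
```

The floor is felt at z = 0.0094 with about 11 N, so the cell is free. Now up and over to the pot, opening the fingers.

Request:
send_rows(commands=[{"tx": 0, "ty": 0, "tz": 0.02, "wx": 0, "wy": 0, "wz": 0, "grip": 255}, {"tx": 0, "ty": 0, "tz": 0.065, "wx": 0, "wy": 0, "wz": 0, "grip": 255}, {"tx": 0, "ty": 0, "tz": 0.11, "wx": 0, "wy": 0, "wz": 0, "grip": 255}, {"tx": 0, "ty": 0, "tz": 0.15, "wx": 0, "wy": 0, "wz": 0, "grip": 255}, {"tx": 0, "ty": 0.04, "tz": 0.16, "wx": 0, "wy": 0, "wz": 0, "grip": 0}, {"tx": 0, "ty": 0.085, "tz": 0.16, "wx": 0, "wy": 0, "wz": 0, "grip": 0}, {"tx": 0, "ty": 0.13, "tz": 0.16, "wx": 0, "wy": 0, "wz": 0, "grip": 0}, {"tx": 0, "ty": 0.175, "tz": 0.16, "wx": 0, "wy": 0, "wz": 0, "grip": 0}])

```text
time: 5.6
eef_pos: [0.5844, 0.109, 0.1679]
orientation: [-0.706, 0.706, 0.042, -0.041]
wrist_force: [1.0, -0.6, 0.4]
opening: 0.0301
```

Request:
send_rows(commands=[{"tx": 0, "ty": 0.04, "tz": 0, "wx": 0, "wy": 0, "wz": 0, "grip": 0}, {"tx": -0.002, "ty": 0.07, "tz": 0, "wx": 0, "wy": 0, "wz": 0, "grip": 0}, {"tx": -0.002, "ty": 0.07, "tz": 0, "wx": 0, "wy": 0, "wz": 0, "grip": 0}, {"tx": -0.002, "ty": 0.07, "tz": 0, "wx": 0, "wy": 0, "wz": 0, "grip": 0}])

```text
time: 6.0
eef_pos: [0.5824, 0.1776, 0.1674]
orientation: [-0.706, 0.706, 0.042, -0.042]
wrist_force: [0.3, -0.7, 0.8]
opening: 0.0623
```

Run:
```python
from h import *
np.set_printoptions(precision=4,suppress=True)
s=robot.get_state();print(s["time"],s["eef_pos"],s["orientation"],s["wrist_force"],s["opening"],s["qpos"])
W=robot.camera("wrist");f=W["frame"].copy()
for o in robot.landmark_of(W,"pot_mid"): print(round(o["score"],2),o["point"],at_z(W,o["point"],.033))
a=proj(W,[.5825,.177,.066]);
for i in range(24):
    t=i*np.pi/12;cv2.circle(f,tuple(int(v) for v in proj(W,[.5825+.023*np.cos(t),.177+.023*np.sin(t),.066])),1,(0,0,255),-1)
cv2.imwrite("pics/w3.png",f)
```

```text
6.0 [0.5824 0.1776 0.1674] [-0.7056  0.706   0.0424 -0.0425] [ 0.2978 -0.6533  0.8192] 0.062252280286602735 [ 0.098   0.2821  1.5474 -0.0006  1.3122 -1.5927]
0.7 [427.0, 276.3] [0.6652 0.3008 0.033 ]
0.62 [337.7, 275.7] [0.6761 0.2059 0.033 ]
0.57 [321.2, 193.1] [0.5875 0.1775 0.033 ]
```

View pics/w3.png

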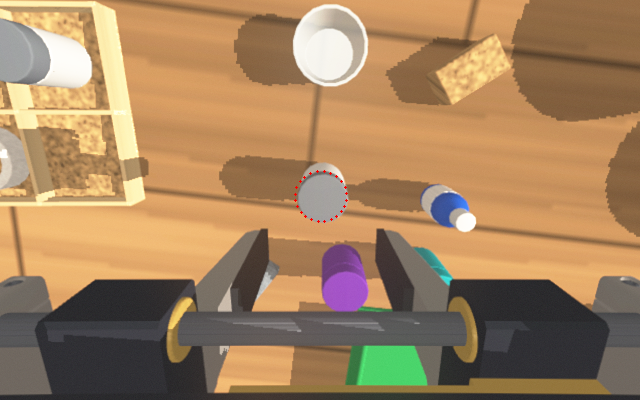

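The predicted lid circle, centred at (321,196), fits the grey lid, so (0.5825, 0.177) is right. The bottle (450,207) and purple pot (344,278) are clear of the fingers. Descend and grip.

Request:
send_rows(commands=[{"tx": 0, "ty": 0, "tz": 0, "wx": 0, "wy": 0, "wz": 0, "grip": 0}, {"tx": 0, "ty": 0, "tz": -0.03, "wx": 0, "wy": 0, "wz": 0, "grip": 0}, {"tx": 0, "ty": 0, "tz": -0.06, "wx": 0, "wy": 0, "wz": 0, "grip": 0}, {"tx": 0, "ty": 0, "tz": -0.09, "wx": 0, "wy": 0, "wz": 0, "grip": 0}, {"tx": 0, "ty": 0, "tz": -0.115, "wx": 0, "wy": 0, "wz": 0, "grip": 0}, {"tx": 0, "ty": 0, "tz": -0.13, "wx": 0, "wy": 0, "wz": 0, "grip": 0}, {"tx": 0, "ty": 0, "tz": -0.136, "wx": 0, "wy": 0, "wz": 0, "grip": 0}, {"tx": 0, "ty": 0, "tz": -0.136, "wx": 0, "wy": 0, "wz": 0, "grip": 0}])

```text
time: 6.9
eef_pos: [0.5825, 0.1771, 0.0314]
orientation: [-0.706, 0.706, 0.042, -0.042]
wrist_force: [0.4, -1.0, -0.5]
opening: 0.0916
```

Request:
send_rows(commands=[{"tx": 0, "ty": 0, "tz": 0, "wx": 0, "wy": 0, "wz": 0, "grip": 255}, {"tx": 0, "ty": 0, "tz": 0, "wx": 0, "wy": 0, "wz": 0, "grip": 255}, {"tx": 0, "ty": 0, "tz": 0, "wx": 0, "wy": 0, "wz": 0, "grip": 255}, {"tx": 0, "ty": 0, "tz": 0, "wx": 0, "wy": 0, "wz": 0, "grip": 255}, {"tx": 0, "ty": 0, "tz": 0, "wx": 0, "wy": 0, "wz": 0, "grip": 255}, {"tx": 0, "ty": 0, "tz": 0, "wx": 0, "wy": 0, "wz": 0, "grip": 255}, {"tx": 0, "ty": 0, "tz": 0, "wx": 0, "wy": 0, "wz": 0, "grip": 255}, {"tx": 0, "ty": 0, "tz": 0, "wx": 0, "wy": 0, "wz": 0, "grip": 255}])

```text
time: 7.7
eef_pos: [0.5825, 0.1776, 0.0317]
orientation: [0.706, -0.706, -0.042, 0.042]
wrist_force: [0.3, 0.7, 1.0]
opening: 0.0456
```

Request:
send_rows(commands=[{"tx": 0, "ty": 0, "tz": 0.005, "wx": 0, "wy": 0, "wz": 0, "grip": 255}, {"tx": 0, "ty": 0, "tz": 0.02, "wx": 0, "wy": 0, "wz": 0, "grip": 255}, {"tx": 0, "ty": 0, "tz": 0.045, "wx": 0, "wy": 0, "wz": 0, "grip": 255}, {"tx": 0, "ty": 0, "tz": 0.075, "wx": 0, "wy": 0, "wz": 0, "grip": 255}, {"tx": 0, "ty": 0, "tz": 0.1, "wx": 0, "wy": 0, "wz": 0, "grip": 255}, {"tx": 0, "ty": 0, "tz": 0.12, "wx": 0, "wy": 0, "wz": 0, "grip": 255}, {"tx": 0, "ty": -0.01, "tz": 0.125, "wx": 0, "wy": 0, "wz": 0, "grip": 255}, {"tx": 0, "ty": -0.03, "tz": 0.125, "wx": 0, "wy": 0, "wz": 0, "grip": 255}])

```text
time: 8.5
eef_pos: [0.5831, 0.1476, 0.1583]
orientation: [0.706, -0.706, -0.044, 0.042]
wrist_force: [0.2, 0.0, -2.1]
opening: 0.0453
```

Request:
send_rows(commands=[{"tx": 0, "ty": -0.03, "tz": 0, "wx": 0, "wy": 0, "wz": 0, "grip": 255}, {"tx": 0, "ty": -0.06, "tz": 0, "wx": 0, "wy": 0, "wz": 0, "grip": 255}, {"tx": 0, "ty": -0.09, "tz": 0, "wx": 0, "wy": 0, "wz": 0, "grip": 255}, {"tx": 0, "ty": -0.12, "tz": 0, "wx": 0, "wy": 0, "wz": 0, "grip": 255}, {"tx": 0, "ty": -0.15, "tz": 0, "wx": 0, "wy": 0, "wz": 0, "grip": 255}, {"tx": 0, "ty": -0.18, "tz": 0, "wx": 0, "wy": 0, "wz": 0, "grip": 255}, {"tx": 0, "ty": -0.205, "tz": 0, "wx": 0, "wy": 0, "wz": 0, "grip": 255}, {"tx": 0, "ty": -0.215, "tz": 0, "wx": 0, "wy": 0, "wz": 0, "grip": 255}])

```text
time: 9.3
eef_pos: [0.5817, -0.0701, 0.1561]
orientation: [-0.706, 0.706, 0.041, -0.041]
wrist_force: [-0.9, 0.9, -1.3]
opening: 0.0458
```

Request:
send_rows(commands=[{"tx": 0, "ty": 0, "tz": 0, "wx": 0, "wy": 0, "wz": 0, "grip": 255}, {"tx": 0, "ty": 0, "tz": 0, "wx": 0, "wy": 0, "wz": 0, "grip": 255}])

```text
time: 9.5
eef_pos: [0.5822, -0.0668, 0.1563]
orientation: [0.706, -0.706, -0.042, 0.042]
wrist_force: [0.6, 0.0, -1.6]
opening: 0.0452
```

Run:
```python
from h import *
np.set_printoptions(precision=4,suppress=True)
s=robot.get_state();print(s["time"],s["eef_pos"],s["wrist_force"],s["opening"])
W=robot.camera("wrist");S=robot.camera("scene")
cv2.imwrite("pics/w4.png",np.vstack([W["frame"][:300],S["frame"][120:400]]))
```

```text
9.5 [ 0.5822 -0.0668  0.1563] [ 0.5941  0.0209 -1.5602] 0.04516857207413188
```

View pics/w4.png

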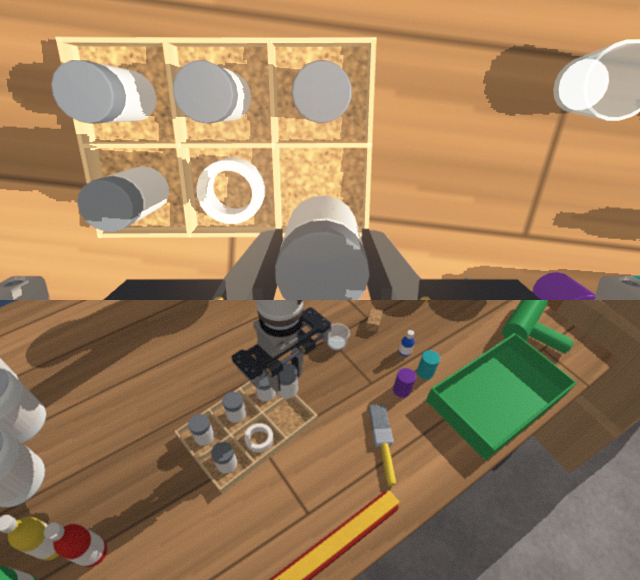

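The pot hangs upright between the fingers at (323,240), above the bare cell and central to it. The roll at (231,192) is unmoved. Now lower it.

Request:
send_rows(commands=[{"tx": 0, "ty": 0, "tz": -0.02, "wx": 0, "wy": 0, "wz": 0, "grip": 255}, {"tx": 0, "ty": 0, "tz": -0.05, "wx": 0, "wy": 0, "wz": 0, "grip": 255}, {"tx": 0, "ty": 0, "tz": -0.075, "wx": 0, "wy": 0, "wz": 0, "grip": 255}, {"tx": 0, "ty": 0, "tz": -0.09, "wx": 0, "wy": 0, "wz": 0, "grip": 255}, {"tx": 0, "ty": 0, "tz": -0.1, "wx": 0, "wy": 0, "wz": 0, "grip": 255}, {"tx": 0, "ty": 0, "tz": -0.106, "wx": 0, "wy": 0, "wz": 0, "grip": 255}, {"tx": 0, "ty": 0, "tz": -0.11, "wx": 0, "wy": 0, "wz": 0, "grip": 255}, {"tx": 0, "ty": 0, "tz": -0.112, "wx": 0, "wy": 0, "wz": 0, "grip": 255}])

```text
time: 10.4
eef_pos: [0.5831, -0.0676, 0.0452]
orientation: [-0.706, 0.706, 0.042, -0.042]
wrist_force: [-0.9, 0.0, -1.6]
opening: 0.0455
```

Request:
send_rows(commands=[{"tx": 0, "ty": 0, "tz": -0.001, "wx": 0, "wy": 0, "wz": 0, "grip": 255}, {"tx": 0, "ty": 0, "tz": -0.002, "wx": 0, "wy": 0, "wz": 0, "grip": 255}, {"tx": 0, "ty": 0, "tz": -0.002, "wx": 0, "wy": 0, "wz": 0, "grip": 255}])

```text
time: 10.7
eef_pos: [0.5827, -0.0676, 0.0429]
orientation: [-0.706, 0.706, 0.042, -0.042]
wrist_force: [0.2, 0.3, -1.3]
opening: 0.0455
```

Request:
send_rows(commands=[{"tx": 0, "ty": 0, "tz": -0.001, "wx": 0, "wy": 0, "wz": 0, "grip": 255}, {"tx": 0, "ty": 0, "tz": -0.002, "wx": 0, "wy": 0, "wz": 0, "grip": 255}, {"tx": 0, "ty": 0, "tz": -0.002, "wx": 0, "wy": 0, "wz": 0, "grip": 255}])

```text
time: 11.0
eef_pos: [0.5826, -0.0676, 0.0407]
orientation: [-0.706, 0.706, 0.042, -0.042]
wrist_force: [-0.7, 0.1, -0.3]
opening: 0.0454
```

Request:
send_rows(commands=[{"tx": 0, "ty": 0, "tz": -0.001, "wx": 0, "wy": 0, "wz": 0, "grip": 255}, {"tx": 0, "ty": 0, "tz": -0.001, "wx": 0, "wy": 0, "wz": 0, "grip": 255}, {"tx": 0, "ty": 0, "tz": -0.001, "wx": 0, "wy": 0, "wz": 0, "grip": 255}])

```text
time: 11.3
eef_pos: [0.5827, -0.0675, 0.0407]
orientation: [-0.706, 0.706, 0.042, -0.042]
wrist_force: [-3.4, -0.2, 5.9]
opening: 0.0451
```

The pot is standing on the floor: +5.9 N at z = 0.0407. Release, then raise.

Request:
send_rows(commands=[{"tx": 0, "ty": 0, "tz": 0.001, "wx": 0, "wy": 0, "wz": 0, "grip": 60}, {"tx": 0, "ty": 0, "tz": 0.001, "wx": 0, "wy": 0, "wz": 0, "grip": 60}, {"tx": 0, "ty": 0, "tz": 0.001, "wx": 0, "wy": 0, "wz": 0, "grip": 60}, {"tx": 0, "ty": 0, "tz": 0.001, "wx": 0, "wy": 0, "wz": 0, "grip": 60}, {"tx": 0, "ty": 0, "tz": 0.001, "wx": 0, "wy": 0, "wz": 0, "grip": 60}])

```text
time: 11.8
eef_pos: [0.5824, -0.0675, 0.0405]
orientation: [0.706, -0.706, -0.042, 0.042]
wrist_force: [-0.4, -0.4, 0.1]
opening: 0.0703
```

Request:
send_rows(commands=[{"tx": 0, "ty": 0, "tz": 0.01, "wx": 0, "wy": 0, "wz": 0, "grip": 60}, {"tx": 0, "ty": 0, "tz": 0.03, "wx": 0, "wy": 0, "wz": 0, "grip": 60}, {"tx": 0, "ty": 0, "tz": 0.06, "wx": 0, "wy": 0, "wz": 0, "grip": 60}, {"tx": 0, "ty": 0, "tz": 0.1, "wx": 0, "wy": 0, "wz": 0, "grip": 60}, {"tx": 0, "ty": 0, "tz": 0.14, "wx": 0, "wy": 0, "wz": 0, "grip": 60}, {"tx": 0, "ty": 0, "tz": 0.18, "wx": 0, "wy": 0, "wz": 0, "grip": 60}, {"tx": 0, "ty": 0, "tz": 0.18, "wx": 0, "wy": 0, "wz": 0, "grip": 60}, {"tx": 0, "ty": 0, "tz": 0.18, "wx": 0, "wy": 0, "wz": 0, "grip": 60}])

```text
time: 12.6
eef_pos: [0.5831, -0.0677, 0.2222]
orientation: [-0.705, 0.706, 0.043, -0.041]
wrist_force: [-0.4, -0.8, -1.1]
opening: 0.0705
```

Run:
```python
from h import *
np.set_printoptions(precision=4,suppress=True)
s=robot.get_state();print(s["time"],s["eef_pos"],s["wrist_force"],s["opening"])
W=robot.camera("wrist");S=robot.camera("scene")
for o in robot.landmark_of(W,"roll_mid"): print(round(o["score"],2),at_z(W,o["point"],.02))
f=W["frame"].copy()
for i in range(24):
    t=i*np.pi/12;cv2.circle(f,tuple(int(v) for v in proj(W,[.583+.023*np.cos(t),-.0675+.023*np.sin(t),.075])),1,(0,0,255),-1)
cv2.imwrite("pics/w5.png",np.vstack([f[:300],S["frame"][120:400]]))
```

```text
12.6 [ 0.5831 -0.0677  0.2222] [-0.3802 -0.8311 -1.0924] 0.07047046068109358
0.67 [ 0.5961 -0.1575  0.02  ]
```

View pics/w5.png

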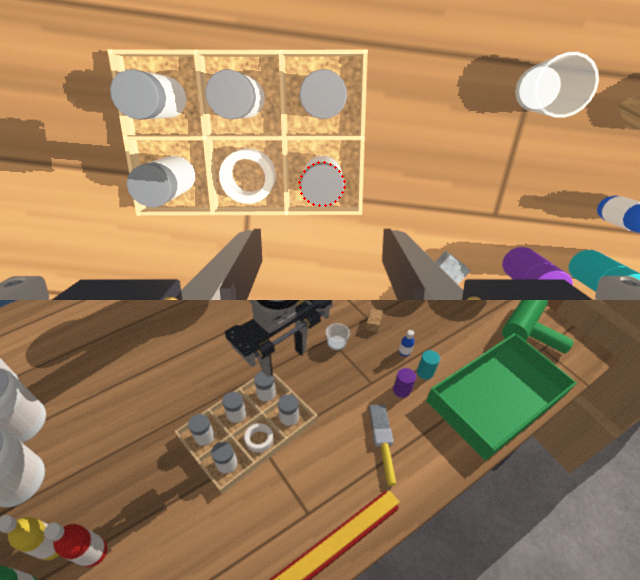

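The pot stands upright in the right cell: the lid at (322,184) fits the predicted circle. The roll (247,176) and the look-alikes are undisturbed, and the arm is clear.

```bash
python3 -c "
from station import robot
print(robot.sign_off())"
```

```text
the job is handed in; nothing more can be done
None
```

The paint pot now stands upright in the empty tray cell, and I've handed the job in; the robot's clock read 12.6 s at the last check, against the 58 s limit.

- **Feeling the floor:** before moving the pot, I pressed the closed, empty fingertips onto the cell's cork floor. They met it at z = 9.4 mm with about 11 N, so the cell was free.
- **Placing the pot:** I gripped the pot 50 mm above its foot and lowered it until the floor pushed back with about 6 N. Then I let go and backed off straight up.
- **Last checks:** the lid matched its predicted position within about a pixel. The roll read within about 3 mm of its earlier position, which is about the measuring accuracy. The look-alikes and neighbouring things looked unmoved, and the arm was clear, with only noise on the wrist force.
- **What failed:** my first three move calls were refused because rows must carry all seven keys; nothing moved. No check disagreed.

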